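# Sort the parrot's washed toys

### The job

Sort the parrot's washed toys: thread both beechwood rings flat over the upright skewer, the large one at the bottom and the small one on top of it; put the green twist toy lying down and the wooden spool standing up next to each other on the floor of the metal tray; and stand the steel bell upright in the shallow ceramic dish. Leave the foraging house and the white cup where they are, upright.

Things in the scene. Friction and masses are not known exactly. Their poses are not given: they have to be found in the camera images.
- skewer_stand: Target, does not move: a round dark wood foot, 90 mm across and 12 mm thick, with a bare stainless skewer standing upright in its centre, 8 mm thick, round tip 72 mm above the shelf. Origin at the centre of the foot's underside, on the shelf; z up along the skewer.
- tray: Target, does not move: a shallow open rectangular metal tray, 120 mm (its x) by 190 mm (its y) outside, 24 mm high, walls and floor 5 mm thick, no dividers. Origin at the centre of its underside, z up. Its long side is turned up to 15 degrees from the world y axis.
- dish: Target, does not move: a shallow round white ceramic dish, open at the top, 128 mm across the rim, 26 mm high, wall 5 mm, flat inner floor 106 mm across and 5 mm above the shelf. Origin at the centre of its underside, z up.
- ring_large: Loose large flat beechwood ring, lying flat: 64 mm outside, 28 mm hole, 14 mm high, about 30 g. Origin at the centre of its underside, z up along the hole.
- ring_small: Loose small flat beechwood ring, lying flat: 46 mm outside, 24 mm hole, 14 mm high, about 15 g. Origin at the centre of its underside, z up along the hole.
- twist_toy: Loose green acrylic twist toy, lying on its side: a twisted bar 22 mm thick between two square end plates 28 by 28 mm and 10 mm thick, 80 mm long in all, about 50 g. Origin at its middle, 14 mm above whatever it lies on; x runs along its length. Can be gripped across the bar, which is free for 60 mm between the end plates.
- spool: Loose beechwood spool (toy), standing on end: two round flanges 36 mm across with a 20 mm neck between, 40 mm high, about 30 g. Origin at the centre of its underside, z up along its axis.
- bell: Loose stainless steel bell-shaped toy, standing mouth down: skirt 42 mm across at the foot and narrowing to 16 mm at 32 mm height, above it a plain round grip stem 16 mm thick up to 58 mm, about 70 g. Origin at the centre of its underside, z up.
- house: Bystander, loose: orange plastic foraging house with a gable roof and a clear swing door, about 112 by 110 mm and 115 mm high, 350 g. Origin at the centre of its underside.
- cup: Bystander, loose: tall white ceramic cup without a handle, 80 mm across the rim, 75 mm high. Origin at the centre of its underside.
Mind the look-alikes: they are no part of the job. There is more than one size of the twist_toy; the job needs the middle-sized.

How it is judged:
By the outcome, as a careful person would: the job done as asked, in the order asked, and still so for the second after the job is handed in, with the robot touching nothing.
It also fails if it takes over 112 s, if anything falls off the work surface, if the arm or the gripper's body presses on something with over 40 N, if the wrist force passes 120 N, or if a joint passes its speed limit or range.

### The arm

A 6-joint arm with a two-finger parallel gripper is mounted at the origin on the work surface. World frame = base frame: x ahead of the robot, y to its left, z up, the work surface at z = 0. Lengths are in m, angles in rad, forces in N, time in s.
With the tool pointing down it reaches from about 0.25 to 0.725 m from the base axis. Payload 4 kg.
Tool frame: the origin (TCP) lies midway between the tips of the shut fingers; the grasp point (between the pads) lies 19 mm behind it; z points along the fingers, x is the direction in which the jaws open and shut, and the axes are right-handed (so a half turn about z gives the same grasp; the last joint's range is limited). The gripper opens to 85 mm and grips with 20 to 120 N. Pads are 22 mm wide; open, the fingers measure 114 mm over their backs; the gripper's body (76 mm by 85 mm) begins 54 mm behind the grasp point. The pads swing forward as they close: fully open they stand 13 mm farther back than shut.
Start: joints at [0, 0.241, 0.005, 1.335, 0, 1.571], TCP at [0.5, -0, 0.231] pointing down, gripper open.
Joint ranges: [-2.72, 2.72], [-1.05, 1.87], [-1.09, 1.28], [-1.99, 2.15], [-1.42, 1.44], [-3.14, 3.14]. Speed limits (rad/s): [2.79, 2.79, 3.14, 3.14, 3.14, 3.14].

### API

Orientations are given as a unit quaternion [x, y, z, w].
In Python, from workcell import bot, vision, ticket gives the robot as it stands.
- The arm moves only by the tool play_rows, never from a script. Its argument "deltas" is one flat list of numbers, 5 for each row, row after row: the opening, from 0 (shut) to 1 (fully open), then the shift along the tool's x, y, z in units of 60 mm (1.0 is 60 mm), then the turn about the tool's z in degrees. A call has 1 to 12 rows; each row shifts and turns the pose as measured when the row begins, along the tool's axes as they then stand; what a row does not reach is not made up. A row lasts 1/8 s, in which the tool goes at most 62.5 mm and 10.7 degrees, less where a joint would pass 70% of its speed; a pose out of reach is approached as far as the arm can. A call is refused whole if a number of a shift passes 1 or a number of a turn 10.7, either way. A call with a gripper value outside its range is refused whole. The fingers move at their own pace and stop on an object; the grip force is fixed at half the most. Time passes only in rows, so rows that do not move let the fingers close. It gives the time, the measured TCP pose, the force and the opening at its end, in the units of the state.
- bot.get_obs(): the state, without advancing time (a new reading comes with each control period).
- vision.camera(name): name is "scene" or "side" or "wrist"; returns a dict with "color" (384x512x3 uint8, blue, green, red), "intrinsics" (3x3 intrinsics, pixels), "rvec" (rotation vector, rad) and "tvec" (3), from world to camera coordinates, as OpenCV has them. Camera axes: x right, y down, z forward; pixel columns grow to the right and rows downward; lengths in m; the calibration is good to about 2 mm. The wrist camera is an equidistant fisheye: a pixel r from the principal point sees the ray r / f radians off the axis. A picture is of the moment at which its call begins. There is no depth.
- ticket.job_done(): hands the job in, once; it reports no verdict.
The state is a dict: "clock": time; "joint_pos": joint angles; "joint_vel": joint speeds; "tau": joint torques, N m; "eef_pos": TCP position; "tool_rot": TCP orientation; "ft_force": force on the tool from outside, world axes, zero at the start; "ft_torque": the same for the moment, N m; "grip_width": finger opening in m.
Only numpy, scipy, OpenCV 4.12 (cv2) and the standard library are available. Lean on these libraries where they do the work, as an engineer would, in place of code of your own. Each camera call takes 0.05 s, during which the arm holds its last target. There are 200 camera calls.

## Working session

There is one attempt and no reset: what is moved stays moved. The work goes in short steps, Python scripts to look and compute and a tool call to move; the robot and the scene stay as the last step left them, time stands still between calls to the robot, and variables do not carry over. Pictures are saved under pics/ and viewed, about 12 in all and at most 16, crops included, and the job is handed in when it is done.

Besides the shell and the picture viewer there is one more tool, called by a JSON object that holds its "fn" and its "kwargs". play_rows: Moves the arm, as the interface text tells. Its arguments: {"type":"object","properties":{"deltas":{"type":"array"}},"required":["deltas"]}

```bash
ls; mkdir -p pics; python3 - <<'E'
from workcell import bot, vision
import cv2
o=bot.get_obs();print({k:o[k] for k in('clock','eef_pos','tool_rot','grip_width')})
for n in('scene','side','wrist'):
    c=vision.camera(n);cv2.imwrite(f'pics/{n}0.png',c['color']);print(n,c['intrinsics'],c['rvec'],c['tvec'])
a=cv2.imread('pics/scene0.png');b=cv2.imread('pics/side0.png')
cv2.imwrite('pics/a0.png',cv2.resize(a,(800,600)))
cv2.imwrite('pics/b0.png',cv2.resize(b,(800,600)))
E
```

```text
pics
{'clock': 0.0, 'eef_pos': array([ 4.99371452e-01, -7.61245912e-06,  2.30403863e-01]), 'tool_rot': array([ 9.99999441e-01, -5.46948493e-06, -1.05735078e-03,  4.45706075e-06]), 'grip_width': 0.08522399903140979}
scene [[474.95113138   0.         261.87852346]
 [  0.         474.95113138 185.23242016]
 [  0.           0.           1.        ]] [ 2.0777496   1.67605381 -0.47185893] [-0.11567608 -0.32662776  2.15286485]
side [[353.58036436   0.         259.12597483]
 [  0.         353.58036436 190.75631465]
 [  0.           0.           1.        ]] [ 0.20338817 -2.6785081   1.50374722] [0.43171223 0.08650705 1.15473243]
wrist [[297.31863964   0.         252.04181801]
 [  0.         297.31863964 190.49404921]
 [  0.           0.           1.        ]] [-2.85822026e+00 -1.07535877e-03  3.52079621e-03] [-0.49797597 -0.03671381  0.37954486]
```

View pics/a0.png

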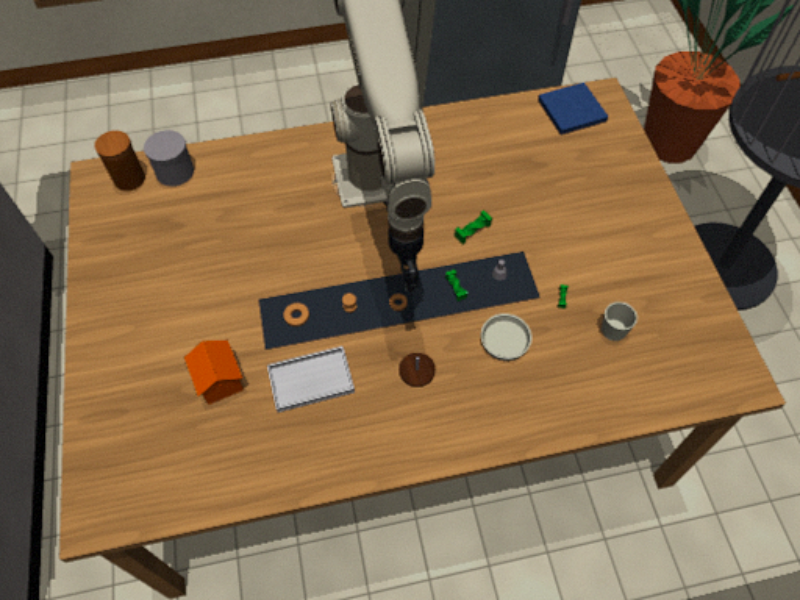

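View pics/b0.png

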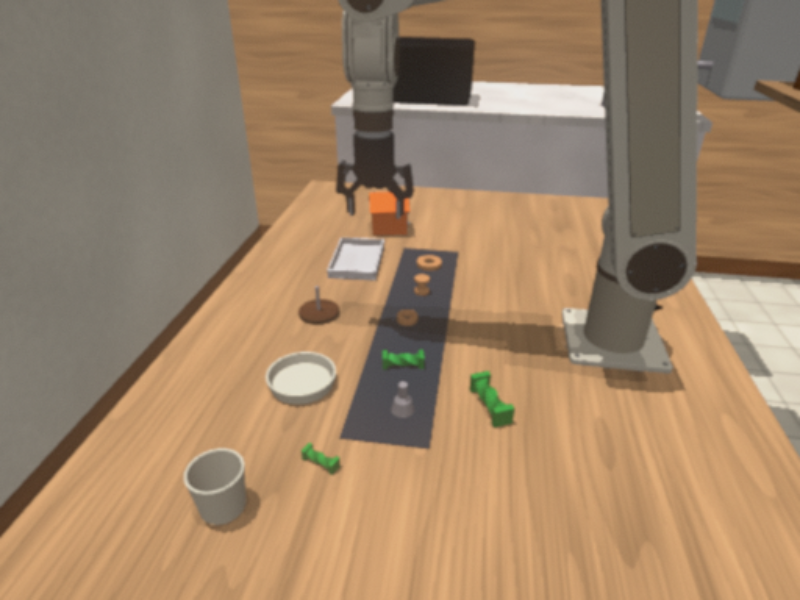

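View pics/wrist0.png

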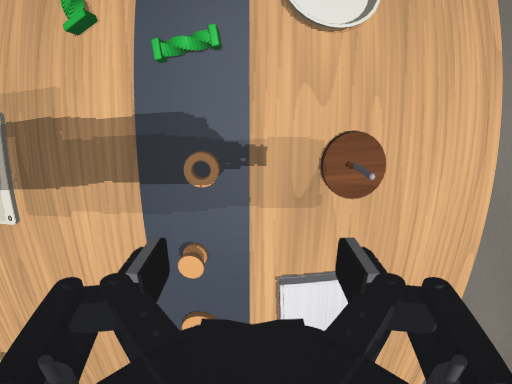

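Candidates (a0 pixels):
- **Green toys:** large (473,227), middle on the mat (457,284), small (563,296). I choose the middle one.
- **Wooden rounds:** large ring (296,314), spool (349,302), small ring (398,302).
- **Other targets:** bell (500,270), dish (506,337), skewer (417,369), tray (311,378).
- **Bystanders:** house (213,370), cup (618,321). The canisters at the upper left and the blue book are not part of the job.

Next I get coarse positions and check the green choice.

```bash
cat > h.py <<'E'
import numpy as np, cv2
from workcell import bot, vision
from scipy.spatial.transform import Rotation as Ro
def cast(c,uv,z,fish):
    uv=np.array(uv,float).reshape(-1,1,2);K=c['intrinsics']
    if fish: 
        d=(uv[:,0]-[K[0,2],K[1,2]])/K[0,0];r=np.linalg.norm(d,axis=1,keepdims=True)+1e-12
        n=np.hstack([d/r*np.sin(r),np.cos(r)])
    else:
        n=cv2.undistortPoints(uv,K,None)[:,0];n=np.hstack([n,np.ones((len(n),1))])
    R=cv2.Rodrigues(np.array(c['rvec'],float))[0];C=-R.T@np.ravel(c['tvec']);w=n@R
    return C+w*((z-C[2])/w[:,2])[:,None]
def cam(n,f=None):
    c=vision.camera(n)
    if f: cv2.imwrite('pics/'+f,c['color'])
    return c
def hsv(c): return cv2.cvtColor(c['color'],cv2.COLOR_BGR2HSV)
def blobs(m,amin=40):
    m=cv2.morphologyEx(m.astype(np.uint8),cv2.MORPH_OPEN,np.ones((2,2)))
    return [k for k in cv2.findContours(m,cv2.RETR_EXTERNAL,cv2.CHAIN_APPROX_NONE)[0] if cv2.contourArea(k)>amin]
def green(c):
    H=hsv(c);return (H[...,0]>45)&(H[...,0]<75)&(H[...,1]>150)&(H[...,2]>40)
def pose():
    o=bot.get_obs();R=Ro.from_quat(o['tool_rot']);x=R.as_matrix()[:,0]
    return o,np.degrees(np.arctan2(x[1],x[0]))
E
python3 - <<'E'
from h import *
c=cam('scene');s=cam('side')
P={'Lring':(296,314,.014),'spool':(349,302,.02),'Sring':(398,302,.01),'bell':(500,270,.03),'dish':(506,337,.02),'foot':(417,370,.012),'tray':(311,378,.02),'house':(213,370,.06),'cup':(618,321,.04)}
for k,(u,v,z) in P.items(): print(k,cast(c,[u*.64,v*.64],z,0)[0].round(3))
for n,cc in(('sc',c),('si',s)):
  for k in blobs(green(cc),10):
    p=cast(cc,k.reshape(-1,2),.014,0)[:,:2].astype(np.float32);r=cv2.minAreaRect(p);print(n,np.round(r[0],3),np.round(r[1],3),k.mean((0,1)).round())
w=cam('wrist')
R=cv2.Rodrigues(w['rvec'])[0];print('wcam',-R.T@w['tvec'],R[2])
for n,u,v,z in(('Sring',202,170,.014),('foot',354,164,.012),('spooltop',192,264,.04)): print(n,cast(w,[u,v],z,1)[0].round(3))
cv2.imwrite('pics/crop1.png',cv2.resize(c['color'][120:230,270:420],None,fx=5,fy=5))
E
```

```text
Lring [ 0.419 -0.269  0.014]
spool [ 0.416 -0.131  0.02 ]
Sring [ 0.437 -0.006  0.01 ]
bell [0.409 0.273 0.03 ]
dish [0.599 0.236 0.02 ]
foot [ 0.637 -0.001  0.012]
tray [ 0.608 -0.257  0.02 ]
house [ 0.557 -0.48   0.06 ]
cup [0.624 0.517 0.04 ]
sc [0.515 0.417] [0.014 0.067] [361. 190.]
sc [0.422 0.157] [0.094 0.032] [292. 183.]
sc [0.25  0.248] [0.047 0.118] [304. 146.]
sc [-0.359  1.419] [0.034 0.062] [490.  17.]
wcam [0.4990424  0.07106442 0.37378944] [-0.00146118 -0.2795932  -0.96011744]
Sring [ 0.436 -0.007  0.014]
foot [0.63  0.001 0.012]
spooltop [ 0.42  -0.126  0.04 ]
```

View pics/crop1.png

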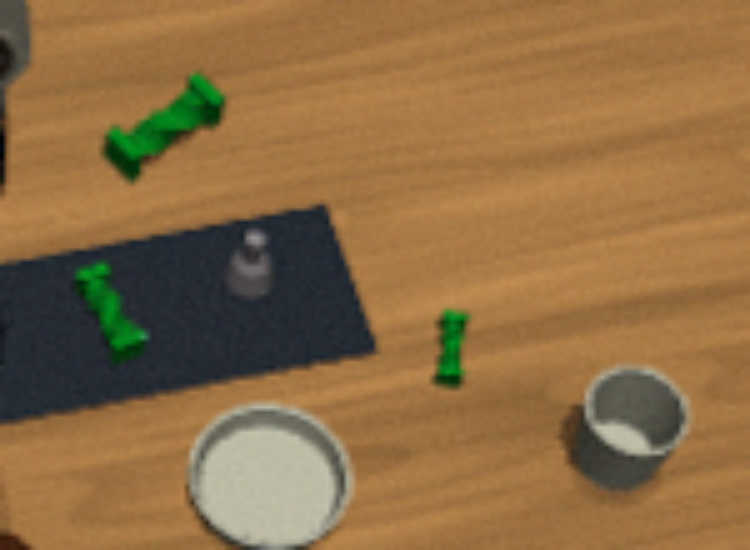

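The crop shows three green toys: large (165,125), middle on the mat (112,310), small (452,348). Measured lengths are about 118, 90 and 67 mm, so the middle one is confirmed. Moving above the large ring.

{"fn": "play_rows", "kwargs": {"deltas": [1,-0.27,0.9,0,0,1,-0.27,0.9,0,0,1,-0.27,0.9,0,0,1,-0.27,0.9,0,0,1,-0.27,0.9,0,0,1,0,0,0,0,1,0,0,0,0]}}

```text
clock: 1.18
eef_pos: [0.4183, -0.2771, 0.2303]
tool_rot: [1.0, 0.002, 0.0, 0.0]
ft_force: [-0.0, -0.3, -0.2]
grip_width: 0.0853
```

```bash
python3 - <<'E'
from h import *
o,a=pose();print(o['eef_pos'],a)
w=cam('wrist','w1.png')
H=hsv(w);m=(H[...,0]<25)&(H[...,1]>90)&(H[...,2]>60)
for k in blobs(m,200):
    e=cv2.fitEllipse(k);print(np.round(e[0]),np.round(e[1]),cv2.contourArea(k),cast(w,e[0],.012,1)[0].round(4))
E
```

```text
[ 0.41825448 -0.27712265  0.23030683] 0.21672200942056982
[401. 359.] [39. 59.] 1542.0 [ 0.7148 -0.6579  0.012 ]
[105. 359.] [39. 59.] 1534.5 [ 0.1284 -0.6587  0.012 ]
[251. 158.] [50. 51.] 1981.0 [ 0.4158 -0.27    0.012 ]
[253.  44.] [31. 34.] 826.0 [ 0.4178 -0.1291  0.012 ]
[256. 154.] [336. 606.] 120407.0 [ 0.4219 -0.265   0.012 ]
```

View pics/w1.png

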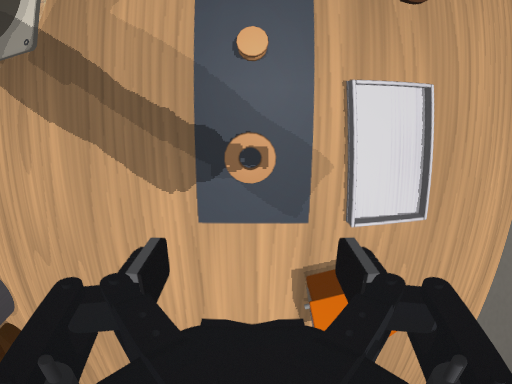

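{"fn": "play_rows", "kwargs": {"deltas": [1,-0.02,-0.06,0.95,0,1,-0.02,-0.06,0.95,0,1,0,0,0.95,0,1,0,0,0.65,0,1,0,0,0.25,0,1,0,0,0,0]}}

```text
clock: 1.98
eef_pos: [0.4228, -0.2618, 0.0015]
tool_rot: [1.0, 0.011, 0.003, 0.001]
ft_force: [0.0, -0.0, -0.0]
grip_width: 0.0857
```

```bash
python3 - <<'E'
from h import *
o,a=pose();print(o['eef_pos'],a,o['ft_force'])
c=cam('scene')
H=hsv(c);
w=cam('wrist','w2.png')
E
```

```text
[ 0.42277188 -0.2618448   0.00150641] 1.241695917457021 [ 0.00167708 -0.03016831 -0.04836621]
```

View pics/w2.png

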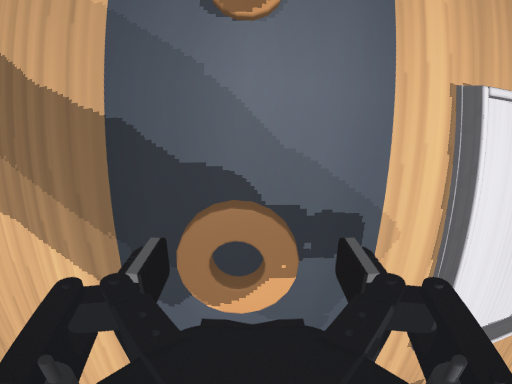

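{"fn": "play_rows", "kwargs": {"deltas": [1,-0.11,0.13,0.03,0,1,0,0,0.05,0,1,0,0,0,0]}}

```text
clock: 2.45
eef_pos: [0.4195, -0.2726, 0.0009]
tool_rot: [1.0, 0.011, 0.007, 0.004]
ft_force: [-0.3, -0.6, 1.1]
grip_width: 0.0855
```

{"fn": "play_rows", "kwargs": {"deltas": [1,-0.06,-0.03,0.03,0,0,0,0,0,0,0,0,0,0,0,0,0,0,0,0,0,0,0,0,0,0,0,0,0,0]}}

```text
clock: 3.2
eef_pos: [0.4159, -0.2713, 0.0007]
tool_rot: [1.0, 0.01, 0.008, 0.005]
ft_force: [0.3, -0.2, -0.5]
grip_width: 0.0612
```

{"fn": "play_rows", "kwargs": {"deltas": [0,0,0,-0.3,0,0,0,0,-0.6,0,0,0,0,-0.9,0,0,0,0,0,0]}}

```text
clock: 3.7
eef_pos: [0.4134, -0.2697, 0.1098]
tool_rot: [1.0, 0.011, 0.006, 0.003]
ft_force: [-0.7, 0.0, -0.5]
grip_width: 0.061
```

```bash
python3 - <<'E'
from h import *
o,a=pose();print(o['eef_pos'],a,o['ft_force'],o['grip_width'],o['tool_rot'])
w=cam('wrist','w3.png')
s=cam('side','s3.png')
E
```

```text
[ 0.41336891 -0.26967134  0.10976502] 1.2216998755331503 [-0.68754532  0.04261401 -0.51523417] 0.061018492888104195 [0.99991767 0.01063948 0.00636365 0.00331179]
```

View pics/w3.png

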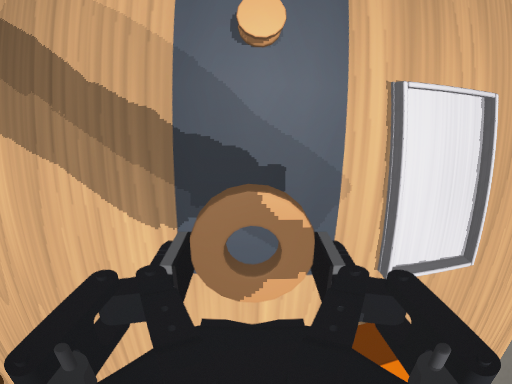

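{"fn": "play_rows", "kwargs": {"deltas": [0,0.4,-0.5,-0.2,0,0,0.55,-0.67,-0.2,0,0,0.55,-0.67,-0.2,0,0,0.55,-0.67,0,0,0,0.55,-0.67,0,0,0,0.5,-0.4,0,0,0,0,0,0,0,0,0,0,0,0]}}

```text
clock: 4.8
eef_pos: [0.588, -0.0412, 0.1252]
tool_rot: [1.0, 0.009, -0.011, -0.002]
ft_force: [0.3, 0.5, -0.5]
grip_width: 0.0613
```

```bash
python3 - <<'E'
from h import *
o,a=pose();print(o['eef_pos'],a,o['ft_force'],o['grip_width'],o['tool_rot'])
w=cam('wrist','w4.png')
H=hsv(w);m=(H[...,1]>90)&(H[...,2]<105)&(H[...,2]>25)
for k in blobs(m,300):
    if len(k)>5:
        e=cv2.fitEllipse(k);print(np.round(e[0],1),np.round(e[1]),cv2.contourArea(k),cast(w,e[0],.012,1)[0].round(4))
E
```

```text
[ 0.58803607 -0.04115582  0.1252326 ] 1.031249867691722 [ 0.30602901  0.45280606 -0.52233884] 0.06127435004941483 [ 0.99989561  0.00897684 -0.01116903 -0.00185558]
[280.9 176.5] [20. 33.] 422.5 [ 0.6099 -0.0308  0.012 ]
```

View pics/w4.png

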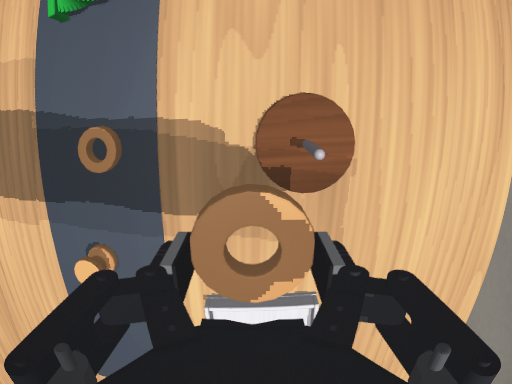

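```bash
cat >> h.py <<'E'
def offs(d):
    "world delta -> tool units"
    o,a=pose();return (Ro.from_quat(o['tool_rot']).inv().apply(d)/.06).round(2)
E
python3 - <<'E'
from h import *
o,a=pose();w=cam('wrist')
f=cast(w,[305,143],.012,1)[0];t=cast(w,[320,154],.07,1)[0]
z=o['eef_pos'][2];r=cast(w,[253,243],z+.0135,1)[0]
g=cast(w,[(99,149)],.014,1)[0];s=cast(w,[(94,271)],.04,1)[0]
print('foot',f,'tip',t,'ring',r,'rel',r-o['eef_pos'],'Sring',g,'spool',s)
E
```

```text
foot [ 6.29844621e-01 -2.65043092e-04  1.20000000e-02] tip [ 0.63143089 -0.00072141  0.07      ] ring [ 0.587696   -0.03438805  0.13876048] rel [-0.00025551  0.00691482  0.0135    ] Sring [ 0.43745613 -0.00613579  0.014     ] spool [ 0.42624422 -0.12521222  0.04      ]
```

{"fn": "play_rows", "kwargs": {"deltas": [0,0.4,-0.3,0,0,0,0.32,-0.26,0,0,0,0,0,0,0,0,0,0,0,0]}}

```text
clock: 5.4
eef_pos: [0.6281, -0.012, 0.1248]
tool_rot: [1.0, 0.005, -0.012, -0.001]
ft_force: [-0.4, -0.7, -0.2]
grip_width: 0.0616
```

{"fn": "play_rows", "kwargs": {"deltas": [0,0.05,-0.08,0,0,0,0,0,0.5,0,0,0,0,0,0]}}

```text
clock: 5.78
eef_pos: [0.6291, -0.0088, 0.0954]
tool_rot: [1.0, 0.003, -0.012, -0.001]
ft_force: [0.1, -0.3, -0.9]
grip_width: 0.0613
```

```bash
python3 - <<'E'
from h import *
o,a=pose();print(o['eef_pos'],a,o['ft_force'])
w=cam('wrist','w5.png')
E
```

```text
[ 0.62907224 -0.00875783  0.09535832] 0.34957876982909475 [ 0.06333237 -0.26667109 -0.94413085]
```

View pics/w5.png

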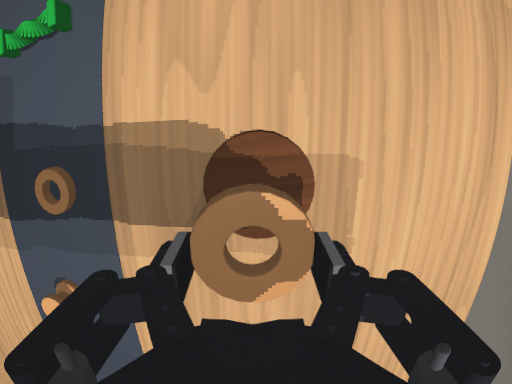

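{"fn": "play_rows", "kwargs": {"deltas": [0,0.03,-0.02,0.3,0,0,0,0,0.3,0,0,0,0,0,0]}}

```text
clock: 6.2
eef_pos: [0.634, -0.0075, 0.0624]
tool_rot: [1.0, 0.003, -0.007, -0.001]
ft_force: [-0.2, 0.7, 0.0]
grip_width: 0.0612
```

Ring bottom is now below the tip with no contact force, so it is threaded. Lowering on.

{"fn": "play_rows", "kwargs": {"deltas": [0,-0.04,0,0.3,0,0,0,0,0.3,0,0,0,0,0.08,0,0,0,0,0,0]}}

```text
clock: 6.7
eef_pos: [0.6337, -0.0072, 0.024]
tool_rot: [1.0, 0.003, -0.005, -0.001]
ft_force: [0.0, 0.1, 0.7]
grip_width: 0.0614
```

{"fn": "play_rows", "kwargs": {"deltas": [0,-0.04,0,0.12,0,0,0,0,0,0,1,0,0,0,0,1,0,0,0,0,1,0,0,0,0,1,0,0,0,0,1,0,0,-0.4,0,1,0,0,-0.8,0,1,0,0,-0.9,0,1,0,0,0,0]}}

```text
clock: 7.95
eef_pos: [0.6332, -0.0076, 0.1478]
tool_rot: [1.0, 0.003, -0.003, -0.001]
ft_force: [1.1, -0.5, -0.6]
grip_width: 0.0854
```

```bash
python3 - <<'E'
from h import *
o,a=pose();print(o['eef_pos'],a,o['ft_force'],o['grip_width'])
w=cam('wrist','w6.png')
H=hsv(w);m=(H[...,0]<25)&(H[...,1]>90)&(H[...,2]>60)
for k in blobs(m,200):
    e=cv2.fitEllipse(k);print(np.round(e[0]),np.round(e[1]),cv2.contourArea(k),cast(w,e[0],.012,1)[0].round(4))
E
```

```text
[ 0.63324942 -0.00757835  0.14779045] 0.33270818710955136 [ 1.12959314 -0.49976928 -0.60157317] 0.08543420277136257
[399. 357.] [39. 51.] 1426.0 [ 0.8552 -0.2775  0.012 ]
[ 82. 274.] [24. 33.] 473.0 [ 0.4184 -0.129   0.012 ]
[ 77. 180.] [36. 41.] 1146.0 [ 0.4382 -0.0068  0.012 ]
[301. 141.] [344. 414.] 102783.5 [0.6774 0.0317 0.012 ]
[ 19. 239.] [ 44. 428.] 9409.5 [ 0.3163 -0.0888  0.012 ]
```

View pics/w6.png

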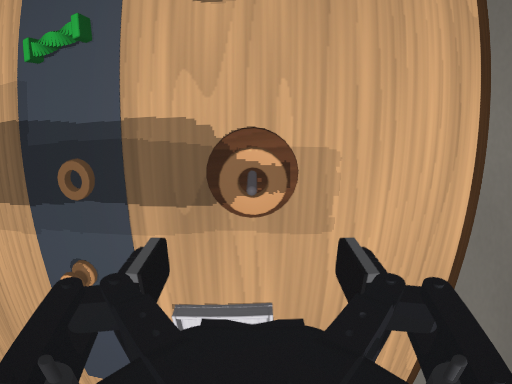

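The large ring lies flat on the foot (252,182), with the skewer through its hole. Next is the small ring at (0.438,-0.007).

{"fn": "play_rows", "kwargs": {"deltas": [1,-0.8,0,0,0,1,-0.8,0,0,0,1,-0.8,0,0,0,1,-0.7,0,0,0,1,0,0,0,0,1,0,0,0,0]}}

```text
clock: 8.75
eef_pos: [0.4344, -0.0085, 0.1376]
tool_rot: [1.0, 0.003, -0.014, -0.002]
ft_force: [1.2, 0.8, 0.7]
grip_width: 0.0853
```

```bash
python3 - <<'E'
from h import *
o,a=pose();print(o['eef_pos'],a,o['tool_rot'])
w=cam('wrist','w7.png')
H=hsv(w);m=(H[...,0]<25)&(H[...,1]>90)&(H[...,2]>60)
for k in blobs(m,200):
    e=cv2.fitEllipse(k);
    if e[1][1]<70: print(np.round(e[0]),np.round(e[1]),cv2.contourArea(k),cast(w,e[0],.012,1)[0].round(4))
for k in blobs(green(w),100):
    p=cast(w,k.reshape(-1,2),.02,1)[:,:2].astype(np.float32);r=cv2.minAreaRect(p);print('g',np.round(r[0],4),np.round(r[1],3),r[2],cv2.boundingRect(k))
E
```

```text
[ 0.43437437 -0.00850259  0.13757966] 0.34216856372678417 [ 0.99989667  0.00296284 -0.01397643 -0.00159282]
[417. 375.] [17. 25.] 240.5 [ 0.6929 -0.3151  0.012 ]
[105. 359.] [39. 59.] 1534.5 [ 0.211 -0.281  0.012]
[240. 299.] [34. 48.] 1273.5 [ 0.4171 -0.1403  0.012 ]
[257. 182.] [48. 48.] 1793.5 [ 0.4345 -0.0068  0.012 ]
g [0.419  0.1438] [0.083 0.034] 0.4775247871875763 (194, 0, 95, 37)
```

{"fn": "play_rows", "kwargs": {"deltas": [1,0.04,-0.02,0.7,0,1,0.04,0,0.7,0,1,0,0,0.5,0,1,0,0,0.2,0,1,0,0,0,0]}}

```text
clock: 9.43
eef_pos: [0.4439, -0.0069, 0.0076]
tool_rot: [1.0, 0.003, -0.011, -0.002]
ft_force: [-0.1, -1.1, 0.5]
grip_width: 0.0854
```

{"fn": "play_rows", "kwargs": {"deltas": [1,-0.13,0.0,0,0,1,0,0,0.1,0,1,0,0,0,0]}}

```text
clock: 9.8
eef_pos: [0.4381, -0.007, 0.0039]
tool_rot: [1.0, 0.003, -0.009, -0.001]
ft_force: [0.3, 0.4, 0.1]
grip_width: 0.0853
```

{"fn": "play_rows", "kwargs": {"deltas": [1,-0.04,0.0,0.05,0,0,0,0,0,0,0,0,0,0,0,0,0,0,0,0,0,0,0,0,0,0,0,0,0,0,0,0,0,0,0]}}

```text
clock: 10.68
eef_pos: [0.4366, -0.007, 0.0024]
tool_rot: [1.0, 0.003, -0.007, -0.001]
ft_force: [-0.3, -0.8, 0.2]
grip_width: 0.0429
```

{"fn": "play_rows", "kwargs": {"deltas": [0,0,0,-0.5,0,0,0,0,-0.8,0,0,0,0,-0.8,0,0,0.8,0,-0.1,0,0,0.8,0,0,0,0,0.8,0,0,0,0,0.5,0,0,0,0,0,0,0,0,0,0,0,0,0]}}

```text
clock: 11.8
eef_pos: [0.6151, -0.0063, 0.1335]
tool_rot: [1.0, 0.003, -0.009, -0.001]
ft_force: [0.4, -0.2, -0.5]
grip_width: 0.043
```

```bash
python3 - <<'E'
from h import *
o,a=pose();print(o['eef_pos'],a,o['tool_rot'],o['grip_width'])
w=cam('wrist','w8.png')
z=o['eef_pos'][2]
H=hsv(w);m=(H[...,0]<25)&(H[...,1]>90)&(H[...,2]>60)
K=cv2.findContours(m.astype(np.uint8),cv2.RETR_CCOMP,cv2.CHAIN_APPROX_NONE)[0]
for k in K:
    if 150<cv2.contourArea(k)<9000 and len(k)>5:
        e=cv2.fitEllipse(k);print(np.round(e[0]),np.round(e[1]),cv2.contourArea(k),(cast(w,e[0],z+.0135-.0015,1)[0]-o['eef_pos']).round(4))
E
```

```text
[ 0.61514698 -0.00629661  0.13348822] 0.34266873056854286 [ 0.99995395  0.00297666 -0.00900286 -0.00147952] 0.043047307845962654
[362. 344.] [18. 78.] 833.5 [ 0.0698 -0.0684  0.012 ]
[ 85. 283.] [20. 46.] 640.0 [-0.1016 -0.0264  0.012 ]
[275. 189.] [13. 33.] 308.0 [0.0097 0.0335 0.012 ]
```

View pics/w8.png

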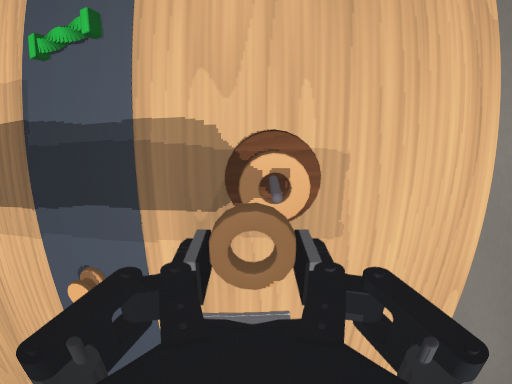

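```bash
python3 - <<'E'
from h import *
o,a=pose();w=cam('wrist');p=o['eef_pos']
t=cast(w,[277.5,199],.07,1)[0];r=cast(w,[253,245],p[2]+.0115,1)[0]
print(t,r,r-p,t-r,offs([*(t-r)[:2],0]))
E
```

```text
[ 0.63155762 -0.00142044  0.07      ] [ 0.61481849 -0.00144863  0.14508187] [-0.00025423  0.00482914  0.0115    ] [ 1.67391312e-02  2.81863584e-05 -7.50818734e-02] [ 0.28  0.   -0.  ]
```

{"fn": "play_rows", "kwargs": {"deltas": [0,0.28,0.0,0,0,0,0,0,0.3,0,0,0,0,0.3,0,0,0,0,0,0]}}

```text
clock: 12.4
eef_pos: [0.6282, -0.0062, 0.099]
tool_rot: [1.0, 0.003, -0.009, -0.001]
ft_force: [0.2, -0.5, 0.7]
grip_width: 0.043
```

{"fn": "play_rows", "kwargs": {"deltas": [0,0.08,0,0,0,0,0,0,0.3,0,0,0.0,0,0.3,0,0,0,0,0,0]}}

```text
clock: 12.9
eef_pos: [0.635, -0.0061, 0.0673]
tool_rot: [1.0, 0.003, -0.005, -0.001]
ft_force: [-0.6, 0.3, 0.1]
grip_width: 0.0435
```

{"fn": "play_rows", "kwargs": {"deltas": [0,-0.06,0,0.1,0,0,0,0,0.3,0,0,0.0,0,0.2,0,0,0,0,0,0,1,0,0,0,0,1,0,0,0,0,1,0,0,0,0,1,0,0,0,0]}}

```text
clock: 13.9
eef_pos: [0.6347, -0.0061, 0.0365]
tool_rot: [1.0, 0.003, -0.0, -0.001]
ft_force: [0.1, 0.2, -0.1]
grip_width: 0.0857
```

{"fn": "play_rows", "kwargs": {"deltas": [1,0,0,-0.5,0,1,0,0,-0.8,0,1,0,0,-0.8,0,1,-0.8,-0.5,0,0,1,-0.8,-0.5,0,0,1,-0.8,-0.5,0,0,1,-0.8,-0.5,0,0,1,-0.2,-0.1,0,0,1,0,0,0,0,1,0,0,0,0]}}

```text
clock: 15.15
eef_pos: [0.4295, 0.1214, 0.1689]
tool_rot: [1.0, 0.002, 0.005, -0.003]
ft_force: [0.5, 1.2, -0.1]
grip_width: 0.085
```

```bash
python3 - <<'E'
from h import *
o,a=pose();print(o['eef_pos'],a,o['tool_rot'])
w=cam('wrist','w9.png')
for k in blobs(green(w),100):
    p=cast(w,k.reshape(-1,2),.014,1)[:,:2].astype(np.float32);r=cv2.minAreaRect(p)
    vx=cv2.PCACompute(p,None)[1][0]
    print('g',np.round(r[0],4),np.round(r[1],3),r[2],cv2.boundingRect(k),'axis',np.degrees(np.arctan2(vx[1],vx[0])))
E
```

```text
[0.42953835 0.12137616 0.16888814] 0.21638341197270097 [ 0.99998008  0.00190238  0.00542329 -0.00261066]
g [0.4192 0.1497] [0.083 0.03 ] 10.073308944702148 (200, 129, 84, 42) axis 9.781684
g [0.2443 0.2441] [0.051 0.12 ] 26.246889114379883 (50, 23, 72, 98) axis 118.583786
```

View pics/w9.png

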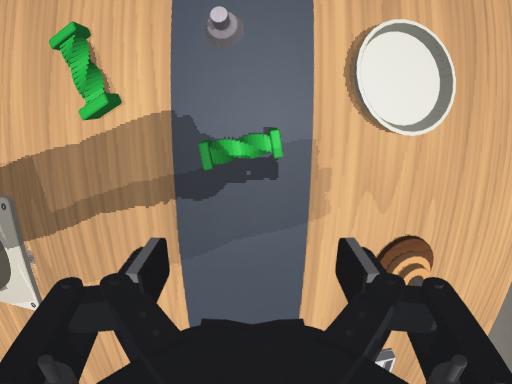

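{"fn": "play_rows", "kwargs": {"deltas": [1,0,-0.1,0,10,1,0,-0.1,0,10,1,0,-0.1,0,10,1,0,-0.1,0,10]}}

```text
clock: 15.7
eef_pos: [0.4413, 0.1418, 0.1683]
tool_rot: [0.935, -0.355, 0.005, -0.004]
ft_force: [-0.2, 0.3, -0.8]
grip_width: 0.0852
```

```bash
python3 - <<'E'
from h import *
o,a=pose();print(o['eef_pos'],a,o['tool_rot'],o['joint_pos'])
E
```

```text
[0.4413307  0.14175568 0.16826524] -41.546652999411585 [ 0.93497838 -0.35465008  0.00463244 -0.00415771] [ 3.10314408e-01  1.98715992e-01 -2.18140805e-01  1.14151153e+00
  7.28863261e-04  2.60620955e+00]
```

{"fn": "play_rows", "kwargs": {"deltas": [1,0,0,0,-10.5,1,0,0,0,-10.5,1,0,0,0,-10.5,1,0,0,0,-10.5,1,0,0,0,-10.5,1,0,0,0,-10.5,1,0,0,0,-10.5,1,0,0,0,-10.5,1,0,0,0,-10.5,1,0,0,0,-10.5,1,0,0,0,-10.5,1,0,0,0,-10.5]}}

```text
clock: 17.2
eef_pos: [0.4582, 0.1337, 0.1643]
tool_rot: [0.724, 0.69, 0.005, 0.004]
ft_force: [-0.1, -0.7, -0.2]
grip_width: 0.0854
```

{"fn": "play_rows", "kwargs": {"deltas": [1,0,0,0,-8,1,0,0,0,0,1,0,0,0,0]}}

```text
clock: 17.58
eef_pos: [0.4614, 0.1319, 0.1633]
tool_rot: [0.675, 0.737, 0.005, 0.004]
ft_force: [0.4, -0.2, -0.4]
grip_width: 0.0854
```

```bash
python3 - <<'E'
from h import *
o,a=pose();print(o['eef_pos'],a,o['tool_rot'],o['joint_pos'][5])
w=cam('wrist','w10.png')
for k in blobs(green(w),300):
    p=cast(w,k.reshape(-1,2),.014,1)[:,:2].astype(np.float32);r=cv2.minAreaRect(p)
    print('g',np.round(r[0],4),np.round(r[1],3),r[2],cv2.boundingRect(k))
print(offs(np.array([.4192,.1497,.004])-o['eef_pos']))
E
```

```text
[0.46135091 0.13187625 0.16333831] 95.03793462271796 [0.67533379 0.73748665 0.00459234 0.00407726] 0.19184678859944132
g [0.5088 0.4154] [0.04  0.061] 67.51746368408203 (444, 209, 38, 47)
g [0.4211 0.1536] [0.083 0.029] 10.131766319274902 (260, 97, 35, 84)
g [0.2756 0.2215] [0.02  0.056] 13.632187843322754 (329, 0, 51, 19)
[ 0.36 -0.71  2.65]
```

{"fn": "play_rows", "kwargs": {"deltas": [1,0.18,-0.34,0.4,-5,1,0.18,-0.34,0.6,0,1,0,0,0.6,0,1,0,0,0,0,1,0,0,0,0]}}

```text
clock: 18.25
eef_pos: [0.4215, 0.1489, 0.0667]
tool_rot: [0.644, 0.765, 0.007, 0.006]
ft_force: [0.7, -0.1, -0.4]
grip_width: 0.0853
```

```bash
python3 - <<'E'
from h import *
o,a=pose();print(o['eef_pos'],a,o['tool_rot'],o['joint_pos'][5])
w=cam('wrist','w11.png')
for k in blobs(green(w),300):
    p=cast(w,k.reshape(-1,2),.014,1)[:,:2].astype(np.float32);r=cv2.minAreaRect(p)
    print('g',np.round(r[0],4),np.round(r[1],3),r[2],cv2.boundingRect(k))
print(offs(np.array([.4205,.1515,.004])-o['eef_pos']))
E
```

```text
[0.42147408 0.14885027 0.06669038] 99.81928139652494 [0.64396941 0.76500024 0.00672202 0.00573135] 0.17019221447999489
g [0.4952 0.4193] [0.051 0.032] 65.1828842163086 (470, 288, 28, 32)
g [0.4224 0.153 ] [0.089 0.029] 9.935844421386719 (236, 149, 44, 118)
g [0.2518 0.255 ] [0.03  0.134] 23.400737762451172 (349, 0, 144, 41)
[ 0.05 -0.03  1.04]
```

{"fn": "play_rows", "kwargs": {"deltas": [1,0.05,0,0.5,0,1,0,0,0.45,0,1,0,0,0.05,0,1,0,0,0,0]}}

```text
clock: 18.8
eef_pos: [0.4293, 0.154, 0.0119]
tool_rot: [0.645, 0.764, 0.013, 0.009]
ft_force: [-0.4, -0.5, -0.0]
grip_width: 0.0854
```

{"fn": "play_rows", "kwargs": {"deltas": [1,-0.03,-0.14,0.1,0,1,0,0,0.05,0,0,0,0,0,0,0,0,0,0,0,0,0,0,0,0,0,0,0,0,0,0,0,0,0,0,0,0,0,0,0,0,0,0,0,0]}}

```text
clock: 19.92
eef_pos: [0.4233, 0.1514, 0.0052]
tool_rot: [0.645, 0.764, 0.015, 0.011]
ft_force: [-0.3, -0.7, 1.2]
grip_width: 0.0198
```

{"fn": "play_rows", "kwargs": {"deltas": [0,0,0,-0.5,0,0,0,0,-0.8,0,0,0,0,-0.8,0,0,-0.82,0.23,0,0,0,-0.82,0.23,0,0,0,-0.82,0.23,0,0,0,-0.82,0.23,0,0,0,-0.82,0.23,0,0,0,-0.82,0.23,0,0,0,0,0,0,0,0,0,0,0,0]}}

```text
clock: 21.3
eef_pos: [0.554, -0.1341, 0.1346]
tool_rot: [0.643, 0.766, 0.015, 0.01]
ft_force: [0.0, 0.8, -0.7]
grip_width: 0.0198
```

```bash
python3 - <<'E'
from h import *
o,a=pose();print(o['eef_pos'],a,o['tool_rot'],o['grip_width'])
w=cam('wrist','w12.png')
H=hsv(w);m=(H[...,1]<60)&(H[...,2]>70)
for k in blobs(m,1500):
    p=cast(w,k.reshape(-1,2),.024,1)[:,:2].astype(np.float32);r=cv2.minAreaRect(p)
    print('t',np.round(r[0],4),np.round(r[1],3),r[2],cv2.boundingRect(k))
c=dict(vision.camera('wrist'));c['rvec']=np.array([-2.85822026e+00,-1.07535877e-03,3.52079621e-03])
R=cv2.Rodrigues(c['rvec'])[0];c['tvec']=np.array([-0.49797597,-0.03671381,0.37954486])-R@(np.array([.4183,-.2771,.2303])-[.49937,0,.2304])
print(cast(c,[(349,81),(434,84),(428,217),(349,226)],.024,1).round(4))
E
```

```text
[ 0.55402908 -0.13414093  0.13457451] 99.95241831269041 [0.64303075 0.76563919 0.01453281 0.00984253] 0.01980335600707047
t [ 0.9806 -0.5445] [0.148 0.312] 34.063228607177734 (0, 325, 66, 59)
t [0.6119 0.2078] [0.148 0.077] 38.26789855957031 (472, 215, 40, 83)
t [ 0.6004 -0.257 ] [0.125 0.191] 3.8318090438842773 (40, 142, 180, 131)
t [0.4243 0.0393] [0.138 0.263] 0.0035521697718650103 (313, 0, 199, 181)
t [ 0.4438 -0.2459] [0.1  0.19] 0.1467793881893158 (53, 0, 212, 110)
[[ 0.5326 -0.1716  0.024 ]
 [ 0.6557 -0.1619  0.024 ]
 [ 0.6694 -0.3471  0.024 ]
 [ 0.5452 -0.3565  0.024 ]]
```

View pics/w12.png

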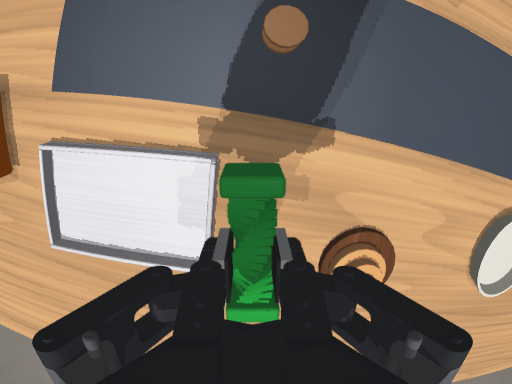

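{"fn": "play_rows", "kwargs": {"deltas": [0,-0.8,0.28,0,6,0,-0.8,0.28,0,0,0,0,0,0,0,0,0,0,0,0]}}

```text
clock: 21.9
eef_pos: [0.5986, -0.2193, 0.1353]
tool_rot: [0.679, 0.734, 0.015, 0.007]
ft_force: [-0.2, 0.7, -0.9]
grip_width: 0.0198
```

```bash
python3 - <<'E'
from h import *
o,a=pose();print(o['eef_pos'],a,o['tool_rot'],o['grip_width'])
w=cam('wrist','w13.png')
for k in blobs(green(w),1000):
    p=cast(w,k.reshape(-1,2),o['eef_pos'][2]+.01,1)[:,:2].astype(np.float32);r=cv2.minAreaRect(p)
    print('g',np.round(r[0]-o['eef_pos'][:2],4),np.round(r[1],3),r[2])
print(offs(np.array([.600,-.229,.015])-o['eef_pos']))
E
```

```text
[ 0.59855826 -0.21930782  0.13526873] 94.39529421140381 [0.67943318 0.73354739 0.01500061 0.00733202] 0.01976900618520649
g [0.0006 0.0006] [0.093 0.03 ] 4.49895715713501
[-0.18 -0.05  2.  ]
```

{"fn": "play_rows", "kwargs": {"deltas": [0,-0.16,-0.05,0.5,0,0,0,0,0.5,0,0,0,0,0.4,0,0,0,0,0,0]}}

```text
clock: 22.45
eef_pos: [0.5983, -0.2217, 0.0517]
tool_rot: [0.676, 0.736, 0.015, 0.008]
ft_force: [0.4, 0.1, -0.3]
grip_width: 0.0195
```

{"fn": "play_rows", "kwargs": {"deltas": [0,-0.12,-0.02,0.3,0,0,0,0,0.25,0,0,0,0,0.05,0,0,0,0,0,0]}}

```text
clock: 22.95
eef_pos: [0.6006, -0.2283, 0.0164]
tool_rot: [0.676, 0.737, 0.016, 0.01]
ft_force: [0.6, 0.5, -0.5]
grip_width: 0.0194
```

{"fn": "play_rows", "kwargs": {"deltas": [0,0,0,0.07,0,0.55,0,0,0,0,0.55,0,0,0,0,0.55,0,0,0,0,0.55,0,0,-0.5,0,0.55,0,0,-0.8,0,0.55,0,0,-0.8,0,1,0.47,-0.72,0,0,1,0.47,-0.72,0,0,1,0.47,-0.72,0,0,1,0.47,-0.6,0,0,1,0,0,0,0]}}

```text
clock: 24.45
eef_pos: [0.4198, -0.1304, 0.1389]
tool_rot: [0.676, 0.737, 0.019, 0.015]
ft_force: [-0.1, -0.7, -0.1]
grip_width: 0.0854
```

{"fn": "play_rows", "kwargs": {"deltas": [1,0,0,0,10,1,0,0,0,10,1,0,0,0,10,1,0,0,0,10,1,0,0,0,10,1,0,0,0,10,1,0,0,0,10,1,0,0,0,10,1,0,0,0,9,1,0,0,0,0,1,0,0,0,0]}}

```text
clock: 25.82
eef_pos: [0.4339, -0.1367, 0.1455]
tool_rot: [0.999, 0.027, 0.034, 0.002]
ft_force: [0.1, -0.4, 1.0]
grip_width: 0.0856
```

```bash
python3 - <<'E'
from h import *
o,a=pose();print(o['eef_pos'],a,o['tool_rot'],o['grip_width'])
w=cam('wrist','w14.png')
H=hsv(w);m=(H[...,0]<25)&(H[...,1]>90)&(H[...,2]>60)
for k in blobs(m,200):
    e=cv2.fitEllipse(k)
    if e[1][1]<90: print(np.round(e[0]),np.round(e[1]),cv2.contourArea(k),cast(w,e[0],.02,1)[0].round(4),cast(w,e[0],.04,1)[0].round(4))
for k in blobs(green(w),300):
    p=cast(w,k.reshape(-1,2),.02,1)[:,:2].astype(np.float32);r=cv2.minAreaRect(p)
    print('g',np.round(r[0],4),np.round(r[1],3),r[2],cv2.boundingRect(k))
E
```

```text
[ 0.4339052  -0.13666053  0.14553582] 3.144103540336047 [0.99903707 0.0273341  0.03428582 0.00150687] 0.08560327644702469
[402. 360.] [39. 55.] 1450.5 [ 0.6949 -0.4151  0.02  ] [ 0.6743 -0.389   0.04  ]
[105. 359.] [39. 59.] 1536.0 [ 0.2493 -0.3968  0.02  ] [ 0.262 -0.372  0.04 ]
[227. 179.] [40. 46.] 1429.5 [ 0.4177 -0.1335  0.02  ] [ 0.4178 -0.1285  0.04  ]
g [ 0.6207 -0.2249] [0.036 0.065] 77.1130599975586 (377, 248, 40, 29)
```

View pics/w14.png

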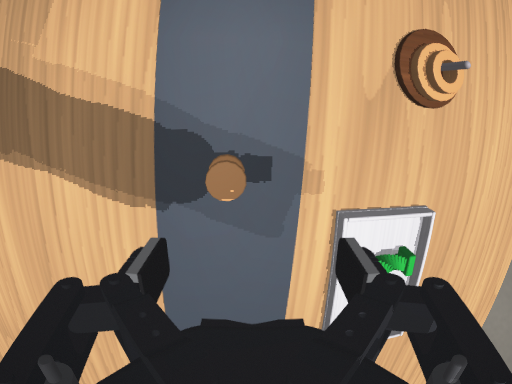

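```bash
python3 - <<'E'
from h import *
o,a=pose();w=cam('wrist');t=cast(w,[226,181],.04,1)[0];print(t)
print(offs(np.array([t[0],t[1],.006])-o['eef_pos']))
E
```

```text
[ 0.41741238 -0.13040999  0.04      ]
[-0.43 -0.13  2.3 ]
```

{"fn": "play_rows", "kwargs": {"deltas": [1,-0.4,-0.1,0,0,1,0,0,0.7,0,1,0,0,0.5,0,1,0,0,0,0]}}

```text
clock: 26.42
eef_pos: [0.4156, -0.1325, 0.0718]
tool_rot: [0.999, 0.029, 0.036, 0.002]
ft_force: [-0.4, -0.5, 0.3]
grip_width: 0.0852
```

```bash
python3 - <<'E'
from h import *
o,a=pose();print(o['eef_pos'],o['tool_rot']);print(offs(np.array([.4174,-.1304,.006])-o['eef_pos']))
E
```

```text
[ 0.41559895 -0.13248251  0.07180911] [0.99891979 0.02911895 0.03614065 0.00227718]
[-0.05 -0.04  1.1 ]
```

{"fn": "play_rows", "kwargs": {"deltas": [1,-0.1,-0.03,0.5,0,1,-0.02,0,0.5,0,1,0,0,0.05,0,1,0,0,0,0]}}

```text
clock: 26.92
eef_pos: [0.4178, -0.1329, 0.0123]
tool_rot: [0.999, 0.03, 0.04, 0.004]
ft_force: [-0.4, -0.0, -0.0]
grip_width: 0.0857
```

{"fn": "play_rows", "kwargs": {"deltas": [1,0,-0.03,0.12,0,0,0,0,0,0,0,0,0,0,0,0,0,0,0,0,0,0,0,0,0,0,0,0,0,0,0,0,0,0,0,0,0,0,0,0]}}

```text
clock: 27.92
eef_pos: [0.4201, -0.1319, 0.0082]
tool_rot: [0.999, 0.03, 0.042, 0.005]
ft_force: [0.2, 1.2, 0.5]
grip_width: 0.034
```

{"fn": "play_rows", "kwargs": {"deltas": [0,0,0,-0.5,0,0,0,0,-0.8,0,0,0,0,-0.8,0,0,0.7,0.63,0,0,0,0.7,0.63,0,0,0,0.7,0.63,0,0,0,0.6,0.6,0,0,0,0,0,0,0,0,0,0,0,0]}}

```text
clock: 29.05
eef_pos: [0.5831, -0.2733, 0.1523]
tool_rot: [0.999, 0.031, 0.042, 0.005]
ft_force: [-0.3, -0.2, -0.6]
grip_width: 0.0336
```

```bash
python3 - <<'E'
from h import *
o,a=pose();p=o['eef_pos'];print(p,a,o['tool_rot'],o['grip_width'])
w=cam('wrist','w15.png')
for k in blobs(green(w),300):
    q=cast(w,k.reshape(-1,2),.02,1)[:,:2].astype(np.float32);r=cv2.minAreaRect(q)
    print('g',np.round(r[0],4),np.round(r[1],3),r[2],cv2.boundingRect(k))
H=hsv(w);m=(H[...,1]<60)&(H[...,2]>70)
for k in blobs(m,1500): print(cv2.boundingRect(k), [x.round(3) for x in cv2.boxPoints(cv2.minAreaRect(cast(w,k.reshape(-1,2),.024,1)[:,:2].astype(np.float32)))])
print(offs(np.array([.602,-.280,.020])-p))
cv2.imwrite('pics/w15b.png',np.hstack([w['color'][:,50:450],cv2.resize(cam('side')['color'][130:230,180:280],(384,384))]))
E
```

```text
[ 0.58312287 -0.27330361  0.15230425] 3.6043515860430353 [0.99860665 0.03116477 0.04232201 0.00472822] 0.03362214369521857
g [ 0.5989 -0.23  ] [0.082 0.028] 5.001639366149902 (216, 120, 89, 33)
(35, 155, 124, 94) [array([ 0.362, -0.349], dtype=float32), array([ 0.501, -0.349], dtype=float32), array([ 0.501, -0.252], dtype=float32), array([ 0.362, -0.252], dtype=float32)]
(197, 66, 131, 205) [array([ 0.537, -0.164], dtype=float32), array([ 0.541, -0.373], dtype=float32), array([ 0.669, -0.371], dtype=float32), array([ 0.665, -0.162], dtype=float32)]
(435, 0, 77, 384) [array([ 0.687, -0.132], dtype=float32), array([ 1.22 , -1.032], dtype=float32), array([ 1.461, -0.89 ], dtype=float32), array([0.928, 0.011], dtype=float32)]
(34, 0, 129, 124) [array([ 0.348, -0.202], dtype=float32), array([ 0.5  , -0.222], dtype=float32), array([ 0.515, -0.107], dtype=float32), array([ 0.363, -0.087], dtype=float32)]
[0.12 0.1  2.22]
```

View pics/w15b.png

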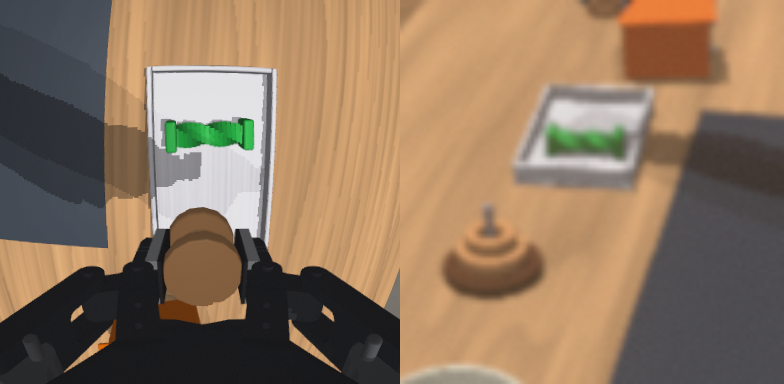

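{"fn": "play_rows", "kwargs": {"deltas": [0,0.12,0.1,0.5,0,0,0,0,0.6,0,0,0,0,0.3,0,0,0,0,0,0]}}

```text
clock: 29.65
eef_pos: [0.5956, -0.2758, 0.0711]
tool_rot: [0.999, 0.033, 0.043, 0.005]
ft_force: [0.3, 0.3, -0.0]
grip_width: 0.0336
```

```bash
python3 - <<'E'
from h import *
o,a=pose();print(o['eef_pos'],o['tool_rot']);print(offs(np.array([.602,-.281,.016])-o['eef_pos']))
E
```

```text
[ 0.59557239 -0.27583892  0.07111612] [0.99850586 0.03274897 0.04343736 0.00517256]
[0.02 0.08 0.93]
```

{"fn": "play_rows", "kwargs": {"deltas": [0,-0.02,0.08,0.4,0,0,0,0,0.35,0,0,0,0,0.1,0,0,0,0,0,0]}}

```text
clock: 30.15
eef_pos: [0.6007, -0.2806, 0.0262]
tool_rot: [0.998, 0.034, 0.047, 0.007]
ft_force: [-0.5, 0.4, -0.7]
grip_width: 0.0338
```

{"fn": "play_rows", "kwargs": {"deltas": [0,0,0,0.17,0,0,0,0,0.03,0,0,0,0,0,0]}}

```text
clock: 30.52
eef_pos: [0.6033, -0.2812, 0.0164]
tool_rot: [0.998, 0.034, 0.049, 0.008]
ft_force: [-0.4, 0.2, -0.8]
grip_width: 0.0336
```

{"fn": "play_rows", "kwargs": {"deltas": [0,0,0,0.05,0,0,0,0,0,0,0.65,0,0,0,0,0.65,0,0,0,0,0.65,0,0,0,0,0.65,0,0,0,0,0.65,0,0,-0.3,0,0.65,0,0,-0.6,0,0.65,0,0,-0.9,0,0.65,0,0,0,0]}}

```text
clock: 31.78
eef_pos: [0.5934, -0.2804, 0.1279]
tool_rot: [0.998, 0.034, 0.05, 0.009]
ft_force: [0.4, 0.3, -1.2]
grip_width: 0.0558
```

```bash
python3 - <<'E'
from h import *
o,a=pose();p=o['eef_pos'];print(p,a,o['tool_rot'],o['grip_width'])
w=cam('wrist','w16.png')
H=hsv(w);m=(H[...,0]<25)&(H[...,1]>90)&(H[...,2]>60)
for k in blobs(m,200):
    e=cv2.fitEllipse(k)
    if e[1][1]<90: print(np.round(e[0]),np.round(e[1]),cv2.contourArea(k),cast(w,e[0],.04,1)[0].round(4))
print('bell',offs(np.array([.409,.25,.17])-p))
E
```

```text
[ 0.59338572 -0.28039687  0.12793201] 3.938990769334228 [0.99813703 0.03381047 0.05005632 0.00858457] 0.05579659615424312
[372. 348.] [26. 73.] 1224.0 [ 0.7678 -0.4797  0.04  ]
[133. 348.] [25. 76.] 1226.5 [ 0.4806 -0.4672  0.04  ]
[254. 191.] [42. 52.] 1698.5 [ 0.6027 -0.2786  0.04  ]
bell [-2.38 -9.01 -1.09]
```

{"fn": "play_rows", "kwargs": {"deltas": [1,-0.24,-0.7,-0.3,0,1,-0.24,-0.9,-0.2,0,1,-0.24,-0.9,-0.1,0,1,-0.24,-0.9,0,0,1,-0.24,-0.9,0,0,1,-0.24,-0.9,0,0,1,-0.24,-0.9,0,0,1,-0.24,-0.9,0,0,1,-0.24,-0.9,0,0,1,0,0,0,0,1,0,0,0,0]}}

```text
clock: 33.2
eef_pos: [0.4178, 0.1978, 0.1358]
tool_rot: [0.998, 0.033, 0.043, 0.007]
ft_force: [0.1, -0.0, -0.8]
grip_width: 0.0855
```

```bash
python3 - <<'E'
from h import *
o,a=pose();p=o['eef_pos'];print(p,a,o['tool_rot'],o['grip_width'])
w=cam('wrist','w17.png')
H=hsv(w);m=(H[...,1]<60)&(H[...,2]>110)
for k in blobs(m,300):
    e=cv2.fitEllipse(k); print('white',np.round(e[0]),np.round(e[1]),cv2.contourArea(k),cast(w,e[0],.026,1)[0].round(4))
m=(H[...,1]<45)&(H[...,2]>85)
for k in blobs(m,150):
    x=cv2.boundingRect(k)
    if x[2]<70: print('b',x,cv2.contourArea(k),cast(w,[x[0]+x[2]/2,x[1]+x[3]/2],.03,1)[0].round(4))
for q in(.03,.2): pass
cv2.imwrite('pics/w17b.png',cv2.resize(w['color'],(800,600)))
E
```

```text
[0.41784884 0.19776586 0.13580051] 3.88443099729068 [0.99847794 0.0334921  0.04324431 0.00707185] 0.08551006249293948
white [  7. 323.] [19. 67.] 738.0 [ 0.0921 -0.0169  0.026 ]
white [502. 326.] [26. 97.] 1290.0 [ 0.9289 -0.0592  0.026 ]
white [415. 158.] [ 93. 121.] 8862.5 [0.5892 0.2355 0.026 ]
white [237. 108.] [48. 70.] 2073.0 [0.409  0.2648 0.026 ]
b (484, 272, 28, 100) 1302.0 [ 0.895  -0.0374  0.03  ]
b (0, 268, 24, 81) 1004.0 [0.1207 0.0198 0.03  ]
b (348, 239, 31, 45) 351.5 [0.5498 0.1217 0.03  ]
b (128, 239, 31, 45) 349.0 [0.325  0.1183 0.03  ]
b (313, 131, 11, 38) 156.0 [0.482  0.2345 0.03  ]
b (304, 18, 12, 35) 193.0 [0.4658 0.3332 0.03  ]
```

View pics/w17b.png

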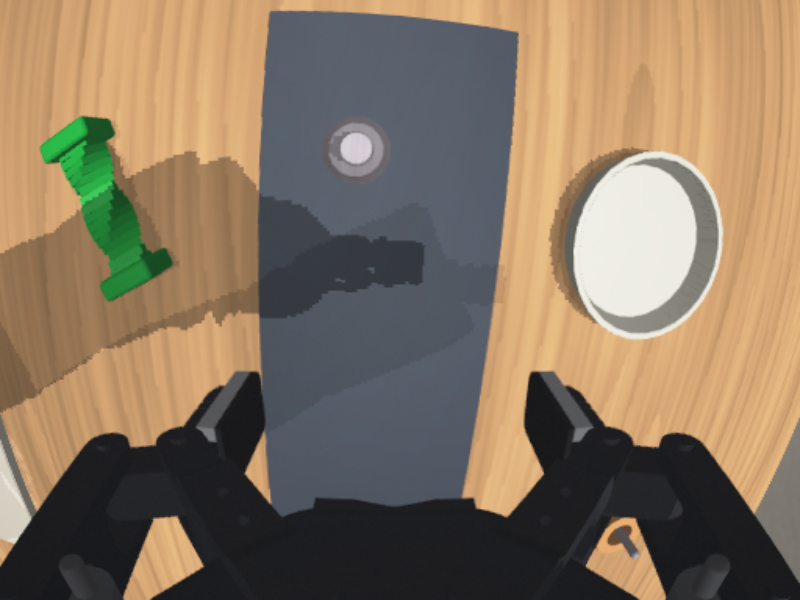

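The view shows the bell stem at (356,148), the dish at (648,245) and the small and large rings around the skewer at lower right. All 16 picture views are now used, so the rest goes by numbers.

```bash
cat > b.py <<'E'
from h import *
o,a=pose();p=o['eef_pos'];w=cam('wrist')
H=hsv(w);m=(H[...,1]<60)&(H[...,2]>110)
for k in blobs(m,800):
    (u,v),ax,_=cv2.fitEllipse(k);q=cast(w,(u,v),.026,1)[0]
    if u<350 and u>150: print('bell blob',(round(u),round(v)),np.round(ax),q.round(4))
b=(H[...,1]<60)&(H[...,2]>175)
for k in blobs(b,60):
    (u,v),ax,_=cv2.fitEllipse(k)
    if 150<u<350: print('stem top',(u,v),np.round(ax),cast(w,(u,v),.058,1)[0].round(4))
print(p,o['tool_rot'])
E
python3 b.py; python3 - <<'E'
import sys;sys.path.insert(0,'.')
from h import *
o,a=pose();w=cam('wrist');t=cast(w,[227.8,94.7],.058,1)[0];f=cast(w,[227.8,96],.0,1)[0];print(t,f);print(offs(np.array([t[0],t[1],.1])-o['eef_pos']))
E
```

```text
bell blob (237, 108) [48. 73.] [0.4095 0.2652 0.026 ]
stem top (228.4306640625, 95.10836791992188) [19. 19.] [0.4014 0.2747 0.058 ]
[0.41796399 0.19750171 0.13577738] [0.9985019  0.0329795  0.04311486 0.00688573]
[0.40147001 0.27457638 0.058     ] [0.40176832 0.27470772 0.        ]
[-0.25 -1.32  0.56]
```

{"fn": "play_rows", "kwargs": {"deltas": [1,-0.13,-0.6,0,0,1,-0.12,-0.6,0,0,1,0,0,0.3,0,1,0,0,0,0]}}

```text
clock: 33.85
eef_pos: [0.4041, 0.2642, 0.1157]
tool_rot: [0.999, 0.025, 0.044, 0.007]
ft_force: [-0.7, -0.7, -1.0]
grip_width: 0.0852
```

```bash
python3 b.py;python3 -c "
from h import *
print(offs(np.array([.4015,.2746,.035])-pose()[0]['eef_pos']))"
```

```text
bell blob (259, 114) [ 90. 177.] [0.4133 0.328  0.026 ]
[0.40411089 0.26415423 0.1156818 ] [0.99867582 0.02538806 0.04416684 0.00716592]
[-0.17 -0.19  1.35]
```

```bash
python3 - <<'E'
from h import *
w=cam('wrist','w18.png');H=hsv(w)
m=((H[...,1]<60)&(H[...,2]>165)).astype(np.uint8)
for k in cv2.findContours(m,cv2.RETR_EXTERNAL,cv2.CHAIN_APPROX_NONE)[0]:
    x=cv2.boundingRect(k)
    if cv2.contourArea(k)>80: print(x,cv2.contourArea(k),cast(w,[x[0]+x[2]/2,x[1]+x[3]/2],.058,1)[0].round(4))
E
```

```text
(0, 305, 18, 43) 380.0 [0.141  0.1089 0.058 ]
(375, 164, 94, 113) 7678.0 [0.5608 0.2524 0.058 ]
```

{"fn": "play_rows", "kwargs": {"deltas": [1,-0.1,-0.17,0.3,0,1,0,0,0.5,0,1,0,0,0.3,0,1,0,0,0,0]}}

```text
clock: 34.45
eef_pos: [0.4093, 0.2732, 0.0534]
tool_rot: [0.999, 0.022, 0.049, 0.004]
ft_force: [-0.4, -0.3, 1.2]
grip_width: 0.0855
```

```bash
python3 - <<'E'
from h import *
o,a=pose();print(o['eef_pos'],o['ft_force'],offs(np.array([.4025,.2746,.035])-o['eef_pos']))
w=cam('wrist','w19.png')
g=cv2.cvtColor(w['color'],cv2.COLOR_BGR2HSV)
for r in range(190,330,10): print(r,' '.join('%3d'%v for v in g[r,170:340:7,2]))
E
```

```text
[0.40930694 0.27319825 0.05341686] [-0.42696928 -0.25695045  1.24048703] [-0.14 -0.03  0.29]
190  85  73  73  73  73  73 103 102 105  99  98  97  96  70  70  69  68  67  67  68 119 120 117 116 115
200  72  71  73  72  72  94 102 101 121 116 116 108  95  92  70  68  68  68  67  67 108 107 104 104 104
210  72  72  72  72  72  98 102 117 123 113 114 112 112  91  69  69  67  67  67  67 107 105 104 104 103
220  70  73  72  72  72  72 111 116  95  92  93  88 109 110 108 107 107 106 106 106 106 105 103 102 102
230  70  70  71  71  70  71  71 112  96  99 110  90 105 108 107 106 107 105 106 105 105 103 114 114 113
240  70  70  71  70  70  70 107 107 136 133 130 129 107 107 106 105 104 104 104 103 104 102 112 112  98
250 104 104 105 104 105 105 106 105 132 130 128 128 106 106 105 103 103 102 103 104 114 113 112 112  31
260 104 104 104 104 104 105 105 105 106 106 105 106 106 104 103 102 102 102 113 114 112 112 112 113  28
270 101 103 103 102 103 103 103 103 103 102 103 103 103 103 102 102 113 112 113 112 112 111 110 111  29
280 101 102 101 101 102 102 102 102 102 101 102 102 102 101 113 113 111 112 112 111 111 111 111 111  50
290 100 100 100 100 100 100 100 100 101 100 101 112 112 111 111 111 111 111 110 111 109 110 109 108 108
300  98  99  99  99  99  99  99  99  98 110 110 110 110 110 110 110 110 109 109 110 109 109 108 107 108
310  96  96  97  98  97  98  97 109 109 109 109 109 109 109 109 109 109 109 109 109 108 107 108 107 228
320  40  96  96  96  96  36  36  36  38 104 107 109 109 109 108  50  37  36  36  67 107 107 107 107  36
```

```bash
python3 - <<'E'
from h import *
o,a=pose();w=cam('wrist');t=cast(w,[237,246],.058,1)[0]
print(t,offs(np.array([t[0],t[1],.035])-o['eef_pos']))
E
```

```text
[0.40072019 0.27406787 0.058     ] [-0.18 -0.02  0.3 ]
```

{"fn": "play_rows", "kwargs": {"deltas": [1,-0.18,-0.02,0.1,0,1,0,0,0.2,0,0,0,0,0,0,0,0,0,0,0,0,0,0,0,0,0,0,0,0,0,0,0,0,0,0,0,0,0,0,0,0,0,0,0,0]}}

```text
clock: 35.67
eef_pos: [0.4007, 0.2758, 0.0379]
tool_rot: [0.998, 0.022, 0.051, 0.002]
ft_force: [-0.7, -0.1, 0.1]
grip_width: 0.014
```

{"fn": "play_rows", "kwargs": {"deltas": [0,0,0,-0.5,0,0,0,0,-0.7,0,0,0.8,0.18,-0.1,0,0,0.8,0.18,0,0,0,0.8,0.18,0,0,0,0.75,0.16,0,0,0,0,0,0,0,0,0,0,0,0]}}

```text
clock: 36.67
eef_pos: [0.5887, 0.2409, 0.1347]
tool_rot: [0.998, 0.023, 0.051, 0.003]
ft_force: [-0.6, -0.6, -0.9]
grip_width: 0.0141
```

```bash
python3 - <<'E'
from h import *
o,a=pose();p=o['eef_pos'];print(p,o['grip_width'],o['ft_force'],o['tool_rot'])
for n,fi in(('wrist',1),('scene',0),('side',0)):
  w=cam(n,n+'20.png');H=hsv(w);m=(H[...,1]<70)&(H[...,2]>(130 if fi else 110))
  for k in blobs(m,250):
    (u,v),ax,_=cv2.fitEllipse(k);print(n,(round(u),round(v)),np.round(ax),cast(w,(u,v),.02,fi)[0].round(4),cv2.boundingRect(k)) if ax[1]<180 else 0
print(offs(np.array([.594,.236,.075])-p))
E
```

```text
[0.58869973 0.24085743 0.13473819] 0.014132958793965596 [-0.60118705 -0.60494127 -0.92861341] [0.99843253 0.02258382 0.05113918 0.00268965]
wrist (246, 182) [102. 110.] [0.5944 0.2443 0.02  ] (192, 132, 111, 104)
wrist (248, 190) [130. 136.] [0.596  0.2364 0.02  ] (178, 123, 141, 124)
scene (198, 243) [29. 63.] [ 0.6125 -0.2631  0.02  ] (172, 223, 56, 40)
scene (323, 219) [22. 30.] [0.6117 0.2302 0.02  ] (309, 208, 30, 23)
scene (34, 374) [69. 96.] [ 0.9603 -0.8505  0.02  ] (27, 185, 81, 199)
scene (236, 113) [37. 42.] [ 0.0149 -0.0058  0.02  ] (214, 100, 46, 33)
scene (460, 101) [47. 67.] [0.1612 1.0091 0.02  ] (424, 71, 71, 57)
scene (401, 31) [66. 80.] [-0.3425  0.918   0.02  ] (360, 0, 86, 72)
scene (306, 54) [ 53. 158.] [-0.2818  0.4025  0.02  ] (250, 0, 111, 133)
side (139, 310) [37. 49.] [0.6381 0.4964 0.02  ] (119, 288, 39, 49)
side (193, 242) [33. 44.] [0.59  0.246 0.02 ] (171, 226, 45, 34)
side (394, 219) [38. 72.] [0.003  0.0381 0.02  ] (361, 198, 71, 42)
side (229, 166) [27. 35.] [ 0.5917 -0.2271  0.02  ] (210, 153, 37, 27)
side (192, 127) [24. 32.] [ 0.8646 -0.6091  0.02  ] (177, 116, 31, 24)
side (491, 31) [42. 70.] [-2.1781 -4.9275  0.02  ] (464, 0, 48, 63)
[-0.02  0.08  1.  ]
```

{"fn": "play_rows", "kwargs": {"deltas": [0,-0.03,0.07,0.5,0,0,0,0,0.5,0,0,0,0,0.2,0,0,0,0,0,0]}}

```text
clock: 37.33
eef_pos: [0.5916, 0.2391, 0.0642]
tool_rot: [0.998, 0.025, 0.052, 0.002]
ft_force: [-0.9, 0.4, -0.1]
grip_width: 0.0144
```

{"fn": "play_rows", "kwargs": {"deltas": [0,0,0,0.22,0,0,0,0,0.08,0,0,0,0,0,0,0,0,0,0,0]}}

```text
clock: 37.83
eef_pos: [0.5951, 0.2403, 0.0482]
tool_rot: [0.998, 0.026, 0.055, 0.001]
ft_force: [0.6, 0.1, -1.3]
grip_width: 0.0142
```

{"fn": "play_rows", "kwargs": {"deltas": [0,0,0,0.06,0,0,0,0,0.03,0,0,0,0,0,0]}}

```text
clock: 38.2
eef_pos: [0.5964, 0.2404, 0.0434]
tool_rot: [0.998, 0.026, 0.055, 0.001]
ft_force: [0.3, -0.0, -0.6]
grip_width: 0.0138
```

{"fn": "play_rows", "kwargs": {"deltas": [0.15,0,0,0,0,0.3,0,0,0,0,0.5,0,0,0,0,0.6,0,0,0,0,0.6,0,0,0,0,0.6,0,0,-0.3,0,0.6,0,0,-0.6,0,0.6,0,0,-0.8,0,0.6,0,0,-0.5,0,0.6,0,0,0,0,0.6,0,0,0,0]}}

```text
clock: 39.58
eef_pos: [0.5817, 0.2406, 0.1844]
tool_rot: [0.998, 0.026, 0.058, -0.0]
ft_force: [-0.5, 0.1, -0.6]
grip_width: 0.0508
```

```bash
python3 - <<'E'
from h import *
o,a=pose();p=o['eef_pos'];print(p,o['grip_width'],o['ft_force'],o['tool_rot'])
w=cam('wrist','w21.png');H=hsv(w)
m=(H[...,1]<70)&(H[...,2]>130)
ks=[k for k in blobs(m,2000)]
for k in ks:
    (u,v),ax,_=cv2.fitEllipse(k);print('dish',(round(u),round(v)),np.round(ax),cast(w,(u,v),.02,1)[0].round(4),cv2.boundingRect(k))
V=H[...,2]
for r in range(110,300,9): print(r,' '.join('%3d'%v for v in V[r,170:340:7]))
E
```

```text
[0.58167579 0.24055525 0.18441903] 0.05083824899269928 [-0.49423455  0.13150186 -0.63893411] [ 9.97999567e-01  2.55633702e-02  5.78217563e-02 -1.53852617e-04]
dish (249, 179) [115. 118.] [0.5963 0.2353 0.02  ] (190, 121, 118, 116)
110 209 202 219 192 206 199 192 197 200 183 187 196 201 214 207 189 209 201 218 213 201 190 199 190 186
119 208 204 220 194 207 199 193 198 199 159 129 133 204 215 207 193 209 200 219 213 200 190 198 194 186
128 142 206 219 194 209 197 155 208 225 121 122 171 129 116 100 226 206 205 219 214 199 193 195 195 188
137 141 140 150 195 209 133 215 194 226 226 225 220 219 226 226 196 115 225 218 217 199 195 192 197 191
146 140 141 150 132 151 133 226 222 219 219 219 219 219 223 226 227 226 113 226 216 200 198 191 199 190
155 140 141 149 133 126 136 137 138 136 137 203  90 109 219 226 226 226 220 114 215 200 198 189 198 186
164 141 141 124 131  90 138 137 138 137  80  81 126 126  94 218 223 226 219 112 226 200 198 190 194 181
173 118 117 124 132  92 138 137 138 137  78  94  75  73 130 217 217 217 217 106 173 198 198 190 190 182
182 119 117 123 131 122 216 216 216 2
[... 718 characters left out ...]
 197 197 209 205 212 197 213 209 190 198 201 201 203  23  25  78  40  28 201
254  29  73  78  22  22 192 193 194 203 204 206 195 215 206 183 196 199 194 198  23  23  68  79  29 131
263  29  98  61  22  24 191 190 193 199 202 202 191 211 203 199 192 197 190 195  24  24  28  95  80  28
272  27  27  60  23  25 192 187 190 196 199 196 208 207 198 197 192 191 193 192  24  25  35  31  28  39
281  27  29  28  24  24 194 196 207 191 196 190 207 204 195 200 197 189 210 198 192  23  35  29  28  31
290  26  28  28  28 184 195 202 208 207 190 203 203 202 189 201 200 190 213 191 187  25  29  28  28  26
299  27  29  27  31 211 196 200 208 205 206 202 197 199 181 202 198 192 210 193 195  23  27  28  28  29
```

{"fn": "play_rows", "kwargs": {"deltas": [0.6,-0.7,0,-0.3,0,0.6,-0.8,0,-0.2,0,0.6,-0.8,0.2,0,0,0.6,-0.5,0,0,0,0.6,0,0,0,0,0.6,0,0,0,0]}}

```text
clock: 40.38
eef_pos: [0.4048, 0.2171, 0.1867]
tool_rot: [0.998, 0.025, 0.051, 0.003]
ft_force: [0.1, 0.5, 0.7]
grip_width: 0.0514
```

```bash
python3 - <<'E'
from h import *
s0=cv2.imread('pics/side0.png');c0=cv2.imread('pics/scene0.png')
s=cam('side','s22.png');c=cam('scene','c22.png')
V=cv2.cvtColor(s['color'],cv2.COLOR_BGR2GRAY)
print('side dish'); 
for r in range(212,262,3): print(r,' '.join('%3d'%v for v in V[r,168:220:2]))
def proj(cm,P): return cv2.projectPoints(np.array(P,float),np.array(cm['rvec'],float),np.array(cm['tvec'],float),cm['intrinsics'],None)[0][:,0].round(1)
print('expect bell foot/top, spool foot/top, skewer .04/.072',proj(s,[[.596,.24,.005],[.596,.24,.063],[.602,-.28,.005],[.602,-.28,.045],[.631,-.001,.04],[.631,-.001,.072]]).tolist())
for nm,a,b,(y0,y1,x0,x1) in(('cup side',s0,s['color'],(280,345,110,165)),('cup scene',c0,c['color'],(185,225,380,410)),('house scene',c0,c['color'],(210,262,112,160))):
    print(nm,np.abs(a[y0:y1,x0:x1].astype(int)-b[y0:y1,x0:x1]).mean())
def sh(im,r,cc): 
    for y in range(*r): print(y,' '.join('%3d'%v for v in cv2.cvtColor(im,cv2.COLOR_BGR2HSV)[y,cc[0]:cc[1]:2,0]),'|',' '.join('%3d'%v for v in V[y,cc[0]:cc[1]:2]))
print('side tray');sh(s['color'],(148,182,3),(208,252))
print('side skewer');sh(s['color'],(180,210,3),(186,222))
E
```

```text
side dish
212 164 166 168 167 159 159 163 163 165 168 172 168 158 161 164 166 162 164 167 169 167 169 169 168 171 172
215 168 169 166 160 160 164 162 164 163 164 163 159 162 162 165 163 164 168 170 169 161 161 162 172 172 170
218 167 166 161 161 163 164 165 165 164 163 161 161 164 164 161 164 171 170 167 160 161 158 160 166 166 164
221 163 156 158 163 163 166 165 166 166 165 164 165 165 161 161 169 173 166 162 165 164 163 160 157 156 159
224 158 160 163 162 164 166 166 167 166 167 170 170 171 175 182 183 174 164 168 168 163 164 159 159 162 164
227 159 163 164 165 165 165 173 185 192 177 171 162 154 152 150 154 161 173 181 196 179 164 162 161 161 171
230 162 162 164 166 179 197 156 135 137 142 153 161 139 143 149 150 151 149 152 150 161 196 184 162 166 174
233 161 162 175 196 151 130 133 137 147 166 134  99 108 202 223 221 212 202 178 155 148 149 190 184 173 171
236 162 176 195 134 126 135 169 212 222 222 163  97  99 131 206 223 224 223 223 222 204 156 153 203 174 166
239 164 194 149 122 148 215 224 224 221 172 149 147 135 117 128 217 224 223 223 223 224 206 168 188 158 165
242 165 19
[... 3990 characters left out ...]
14  14  14  12  14  14  14 | 161 162 165 146 136 165 124 103 103 102  99 119 160 131  91 126 150 149
198  15  15  15  13  13  14  14  14  14  14  13  14  14  13  12  13  15  16 | 162 164 148  93  90 109 135 148 154 154 136 119  98  79  85  92 144 152
201  15  15  14  12  12  12  13  13  13  13  14  13  12  12  13  14  15  16 | 164 164 143  86  88  86  90  91  92  91  86  83  85  82  74  83 154 165
204  15  15  15  15  14  12  13  13  12  12  12  12  14  14  14  15  15  15 | 165 165 167 131  73  73  79  80  82  82  78  74  68  69 104 151 165 167
207  15  15  15  15  14  15  15  14  14  15  14  15  15  15  15  15  15  15 | 164 169 172 170 154 138 121  99  90  95 103 140 148 164 166 168 167 169
```

```bash
python3 -c "
from workcell import ticket
print(ticket.job_done())"
```

```text
the job is handed in; nothing more can be done
None
```

I finished all the placements and handed the job in at about 40.5 s of the 112 s allowed. No verdict came back.

**What I did**
- **Rings:** the large ring is threaded flat over the skewer, with the small one on top of it.
- **Tray:** the middle-sized green twist toy lies on the tray floor. The spool stands next to it, with a gap of roughly 18 mm.
- **Bell:** it stands in the dish, near the middle.

**What the last checks showed**
- **Seen in pictures:** the rings stacked flat around the skewer, and the twist toy flat in the tray at about (0.599, -0.230).
- **Checked by numbers only:** I had used all 16 picture views before the bell went in. The spool and bell were therefore judged standing from their pixel outlines in the side and wrist cameras, which matched where upright pieces should appear. I judged the cup (two cameras) and the house (scene camera) as not moved, because their image patches barely changed from the start.
- **Forces:** the readings at the end of each move stayed within about 1.3 N on each axis.

**Disagreements and oddities**
- The scene camera put the bell and the skewer foot about 7 mm farther out in x than the wrist camera did. I went with the wrist camera.
- The tool built up about 6° of tilt over the moves. I let it be, because the spool and bell were gripped and released at nearly the same tilt.

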